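# Close the strainer pot: cover over the nuts, turn, latch

### The arm

A 7-joint arm with a two-finger parallel gripper is mounted at the origin on a cart in front of the work surface, level with it; the furniture and walls round the work are solid. World frame = base frame: x ahead of the robot, y to its left, z up, the work surface at z = 0. Lengths are in m, angles in degrees, forces in N, time in s.
With the tool pointing down it reaches from about 0.35 to 0.9 m from the base axis. Payload 7.2 kg.
Tool frame: the origin (TCP) lies midway between the tips of the shut fingers; the grasp point (between the pads) lies 19 mm behind it (env.grip_depth is the z of the grasp point in the tool frame, in m); z points along the fingers, y is the direction in which the jaws open and shut (so a half turn about z gives the same grasp; the last joint's range is limited). The gripper opens to 88 mm and grips with 3 to 60 N. Pads are 20 mm wide; open, the fingers measure 115 mm over their backs; the gripper's body (75 mm by 178 mm) begins 61 mm behind the grasp point.
Start: joints at [70.061, 23.554, -0.728, 91.456, 0.321, 64.991, -4.71], TCP at [0.173, -0.601, 0.223] pointing down, gripper open.
Joint ranges: [-169.25, 169.25], [-16.82, 113.86], [-84.01, 82.57], [7.8, 145.47], [-59.2, 239.2], [7.22, 106.19], [-163.78, 163.78]. Speed limits (degrees/s): [136.94, 136.94, 172.46, 172.46, 180, 180, 180].

### API

Orientations are given as [roll, pitch, yaw] about the fixed x, y, z axes, in that order (R = Rz(yaw) Ry(pitch) Rx(roll)).
In Python, from rig import env gives the robot as it stands.
- The arm moves only by the tool move_arm, never from a script. Its argument "series" is one flat list of numbers, 6 for each row, row after row: the shift along the tool's x, y, z in cm, then the turn, a rotation vector about the tool's x, y, z in rad. In form: [tx, ty, tz, ax, ay, az, tx, ty, tz, ax, ay, az, ...]. A call has 1 to 12 rows; each row is the pose to reach, as a shift and turn from the pose commanded when the call began, along the tool's axes at that moment; what a row does not reach only later rows make up. A row lasts 1/12 s, in which the tool goes at most 41.7 mm and 7.16 degrees, less where a joint would pass 70% of its speed; a pose out of reach is approached as far as the arm can. A call with a gripper value outside its range is refused whole. "fingers" is the opening, from 0 (shut) to 1 (fully open), set as the call begins (left out, the last holds). The fingers move at their own pace and stop on an object; "grip_force" is the grip in N (left out, the last holds). Time passes only in rows, so rows that repeat a pose let the fingers close. It gives the time, the measured TCP pose, the force and the opening at its end, in the units of the state.
- env.read_state(): the state, without advancing time (a new reading comes with each control period).
- env.snapshot(name): name is "scene" or "top"; returns a dict with "pixels" (384x512x3 uint8, red, green, blue), "vfov" (degrees; the focal length in pixels is half the picture's height over the tangent of half this angle, whatever the lens; pixels are square), "cx", "cy" (the principal point, pixels), "camera_from_world" (4x4, takes a point from world to camera coordinates). Camera axes: x right, y down, z forward; pixel columns grow to the right and rows downward; lengths in m; the calibration is good to about 2 mm. A picture is of the moment at which its call begins. There is no depth.
- env.job_done(): hands the job in, once; it reports no verdict.
The state is a dict: "t": time; "q": joint angles; "qd": joint speeds; "joint_efforts": joint torques, N m; "tool_pos": TCP position; "tcp_rot": TCP orientation; "contact_force": force on the tool from outside, world axes, zero at the start; "torque": the same for the moment, N m; "grip_width": finger opening in m.
Only numpy, scipy, OpenCV 4.12 (cv2) and the standard library are available. Lean on these libraries where they do the work, as an engineer would, in place of code of your own. Each camera call takes 0.05 s, during which the arm holds its last target.

### The job

Close the strainer pot: set the loose steel cover on it so that its three keyholes drop over the three nuts and it lies flat on the flange, then turn it clockwise (seen from above) until its slots are fully home under the nuts. Finally tip the small latch on the pot's rim over so that it lies down in the notch of the cover's rim and the cover cannot turn back. Leave the beaker, the small brown bottle and the blue-lidded jar beside the work where they stand.

Things in the scene. Friction and masses are not known exactly. Their poses are not given: they have to be found in the camera images.
- pot: Squat steel strainer pot fixed to the worktop: flange 114 mm across, its face 60 mm high, with three studs and nuts. Origin: centre of its foot, on the worktop; x axis towards nut0, z up; angles run counter-clockwise from above. Hose nozzles reach 69 mm from the centre at -51 and 129 degrees, 26 mm up. The latch's bracket is on the rim at 39 degrees and reaches to 82 mm.
- pot_mouth (a point): Centre of the pot's open bore (54 mm in diameter), level with the flange face; axes as the pot's. The cover's skirt enters this bore and centres the cover.
- nut0 (a point): Top of the nut at 0 degrees, on its stud's axis, 40 mm from the pot's centre. Stud 7 mm in diameter, ending 19 mm above the flange; nut 15 mm across, its underside 9 mm and top 16 mm above the flange, so that the 6 mm plate slides beneath it.
- nut1 (a point): The same for the nut at 120 degrees.
- nut2 (a point): The same for the nut at 240 degrees.
- cover: Loose steel cover, about 0.45 kg, 110 mm across. Origin: centre of its underside, which is the foot of a skirt 52 mm in diameter (tapering to 49 mm at the foot) and 24 mm high; plate from 24 to 30 mm above the origin. Flat on the flange its origin is 36 mm above the pot's; resting on the stud ends 55 mm. Rim notches 18 degrees wide, cut to 47 mm radius, at 30, 150 and 270 degrees from its x axis.
- cover_bar (a point): Middle of the cover's lifting bar, 58 mm above the cover's origin on its axis: a bar 12 mm wide, 12 mm high and 92 mm long, along the cover's x axis, 22 mm clear of the plate, on two 9 mm posts 19 mm either side of the middle. Can be gripped across its width, or pushed at its ends to turn the cover. Axes as the cover's.
- slot0 (a point): Point in the slot of the first keyhole, 40 mm from the cover's axis, where a stud stands when the cover is home, half-way up the plate. The keyhole's big end, 21 mm in diameter, is centred at -39 degrees from the cover's x axis at 40 mm radius; the 11 mm wide slot runs from it counter-clockwise (seen from above), and stops the stud about 31 degrees on.
- slot1 (a point): The same for the second keyhole, big end at 81 degrees. With the cover's yaw 39 degrees (plus any multiple of 120) above the pot's, the big ends stand over the nuts and the cover drops (3 mm of play all round); turned clockwise to 9 degrees above the pot's (plus the same multiple) it is home, and a notch faces the latch.
- slot2 (a point): The same for the third keyhole, big end at 201 degrees. If the cover is set down turned 10 degrees or more off the matching yaw, it rests on the stud ends with its skirt already centred in the bore (1.2 mm of play all round), and drops when it is turned to match. Cover and pot are smooth: friction between them is about 0.25.
- latch (a joint): Angle of the latch, rad: 0 = lying level and pointing at the pot's centre (in the cover's notch when the cover is home), 1.57 = upright, up to 1.95 = leaning outward, as it rests at the start. It swings freely and falls either way from upright; on a cover that is not home it cannot lie down.
- latch_tip (a point): Tip of the latch, a steel arm 10 mm wide, 7 mm thick and 22 mm long, with a lip 7 mm high at the tip (on the outer side when the latch stands up), hinged 72 mm from the pot's axis and 5 mm above the flange. Its x axis points from the hinge to the tip.
- beaker: Empty clear plastic beaker, 77 mm across with its spout, 92 mm high. Origin: centre of its foot. Stands near the work; leave it.
- dropper: Small brown bottle with a white cap, 40 mm in diameter, 78 mm high. Origin: centre of its foot. Leave it.
- jar: Clear sample jar with a blue screw lid, 59 mm in diameter, 65 mm high. Origin: centre of its foot. Leave it.
- bath_front (a point): Fixed point at the foot of the water bath's front face: behind this line (x greater than here, over the right part of the worktop) a grey box 338 mm high stands in the way of the arm and gripper.

How it is judged:
By the outcome, as a careful person would: the job done as asked, in the order asked, and still so for the second after the job is handed in, with the robot touching nothing.
It also fails if it takes over 64 s, if anything falls off the work surface, if the arm or the gripper's body presses on something with over 40 N, if the wrist force passes 120 N, or if a joint passes its speed limit or range.

## Working session

There is one attempt and no reset: what is moved stays moved. The work goes in short steps, Python scripts to look and compute and a tool call to move; the robot and the scene stay as the last step left them, time stands still between calls to the robot, and variables do not carry over. Pictures are saved under pics/ and viewed, and the job is handed in when it is done.

Besides the shell and the picture viewer there is one more tool, called after "Emit:" as name(argument=value, ...), one argument or row to a line, values as JSON. move_arm: Moves the arm, as the interface text tells. Its arguments: {"type":"object","properties":{"series":{"type":"array","items":{"type":"number"}},"fingers":{"type":"number"},"grip_force":{"type":"number"}},"required":["series"]}

```bash
ls; mkdir -p pics; python3 - <<'E'
from rig import env
import cv2
print(env.read_state(), env.grip_depth)
for n in("scene","top"):
    s=env.snapshot(n); cv2.imwrite(f"pics/{n}0.png",s["pixels"][:,:,::-1]); print(n,s["vfov"],s["cx"],s["cy"],s["camera_from_world"].tolist() if hasattr(s["camera_from_world"],'tolist') else s["camera_from_world"], [k for k in s])
E
```

```text
pics
{'t': 0.0, 'q': array([70.05990326, 23.60061186, -0.72873052, 91.50465789,  0.32221249,
       64.99060634, -4.70882152]), 'qd': array([ 0.05882214, -0.01269894, -0.06070614,  0.06391288, -0.09182891,
        0.12028923, -0.04871241]), 'joint_efforts': array([-2.77855370e-04, -5.87950945e+01,  6.41688276e-01, -2.91068655e+01,
       -5.37783676e-02,  1.83713087e-02,  1.34073603e-04]), 'tool_pos': array([ 0.17242628, -0.60020629,  0.22179824]), 'tcp_rot': array([-1.79906491e+02,  7.73293994e-03,  1.60357656e+01]), 'contact_force': array([-0.03047698,  0.13027769, -0.23379312]), 'torque': array([-0.02427314,  0.00437364, -0.01820041]), 'grip_width': 0.08825178699286197} -0.0187
scene 44.52552305260074 252.1741085268421 193.09349743375756 [[-0.6475023592275103, -0.7620575434475145, -0.002999211487674123, 0.2980144426879474], [-0.48378966172382193, 0.41409916800427216, -0.7710184448295122, 0.35047358453167377], [0.5888023930012156, -0.49778527452397514, -0.6368057493954751, 1.0023085453186722], [0.0, 0.0, 0.0, 1.0]] ['pixels', 'vfov', 'cx', 'cy', 'camera_from_world']
top 43.39487273039607 256.0291410583001 188.20548873863225 [[-0.020153786426397927, -0.9996903869932853, -0.014592979335798008, -0.06194333610707835], [-0.9948265842712426, 0.021505051231630243, -0.0992854470641979, 0.5393989483324716], [0.09956852976664775, 0.01251650609159147, -0.9949519812309375, 1.1875040276961861], [0.0, 0.0, 0.0, 1.0]] ['pixels', 'vfov', 'cx', 'cy', 'camera_from_world']
```

View pics/scene0.png

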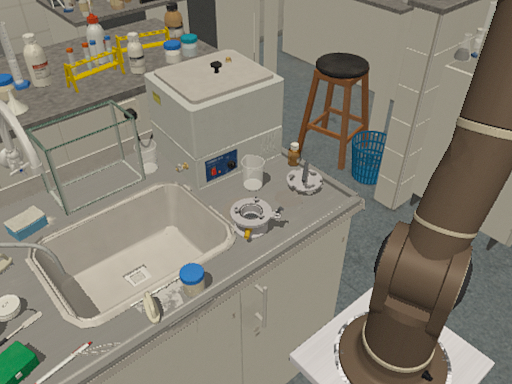

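View pics/top0.png

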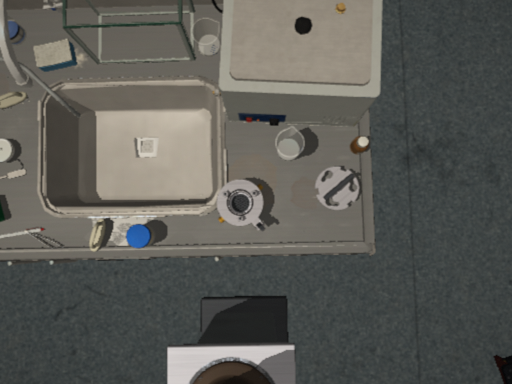

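```bash
cat > h.py <<'E'
import numpy as np, cv2
from rig import env
def snap(n):
    s=env.snapshot(n); s["M"]=np.array(s["camera_from_world"]); s["f"]=192/np.tan(np.radians(s["vfov"]/2)); return s
def proj(s,P):
    P=np.atleast_2d(P); c=P@s["M"][:3,:3].T+s["M"][:3,3]
    return np.c_[s["f"]*c[:,0]/c[:,2]+s["cx"], s["f"]*c[:,1]/c[:,2]+s["cy"]]
def ray(s,u,v):
    R=s["M"][:3,:3]; o=-R.T@s["M"][:3,3]; d=R.T@np.array([(u-s["cx"])/s["f"],(v-s["cy"])/s["f"],1]); return o,d
def atz(s,u,v,z):
    o,d=ray(s,u,v); return o+d*(z-o[2])/d[2]
def crop(s,u,v,w,h,k,name):
    u,v=int(u),int(v); im=s["pixels"][max(0,v):v+h,max(0,u):u+w,::-1]
    cv2.imwrite(name,cv2.resize(im,None,fx=k,fy=k,interpolation=cv2.INTER_CUBIC))
E
python3 - <<'E'
from h import *
s=snap("scene");t=snap("top")
print(proj(t,[[0.173,-.601,.223],[0,0,0]]))
crop(s,215,125,130,130,6*.76,"pics/s1.png") ; crop(t,200,110,190,130,4,"pics/t1.png")
print(atz(t,241,203,.06),atz(t,337,187,.03), atz(s,252,213,.06),atz(s,305,180,.03))
E
```

```text
[[519.2958055  352.5728402 ]
 [230.85871272 407.38810669]]
[ 0.4991568  -0.03622945  0.06      ] [ 0.53627812 -0.27591226  0.03      ] [ 0.49359186 -0.02794599  0.06      ] [ 0.52855903 -0.26928426  0.03      ]
```

View pics/s1.png

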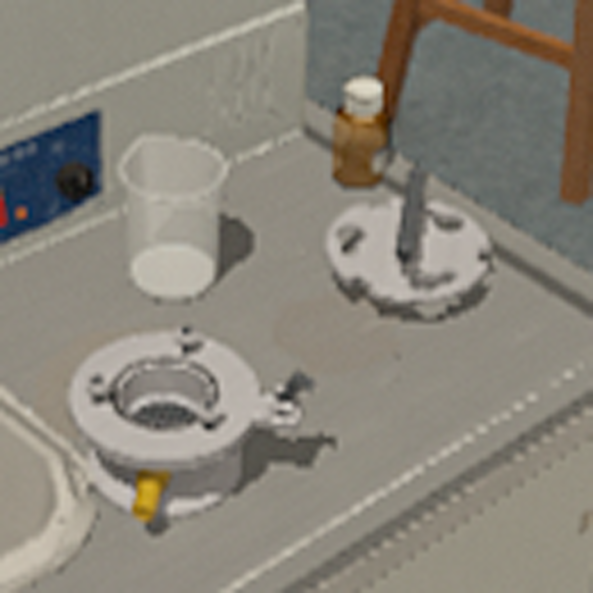

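View pics/t1.png

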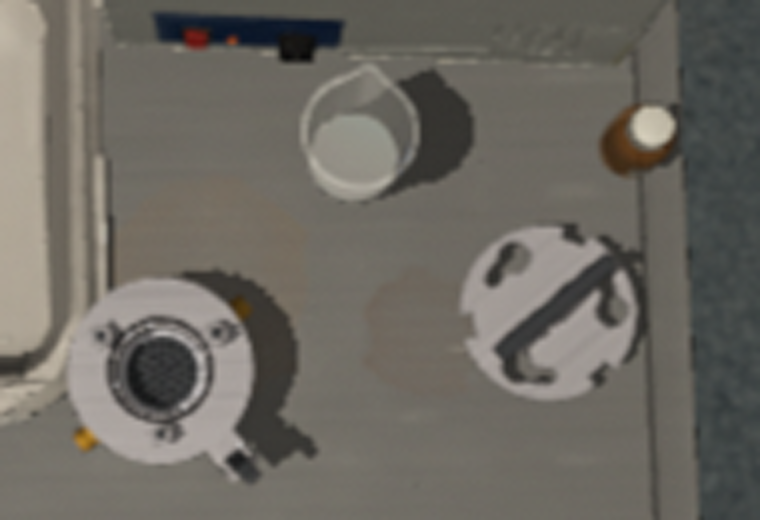

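```bash
python3 - <<'E'
from h import *
s=snap("scene");t=snap("top")
crop(t,210,172,75,65,10,"pics/tp.png");crop(t,308,155,70,60,10,"pics/tc.png")
crop(s,222,190,75,60,10,"pics/sp.png");crop(s,280,155,55,45,12,"pics/sc.png")
E
```

```text
(no output)
```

View pics/tp.png

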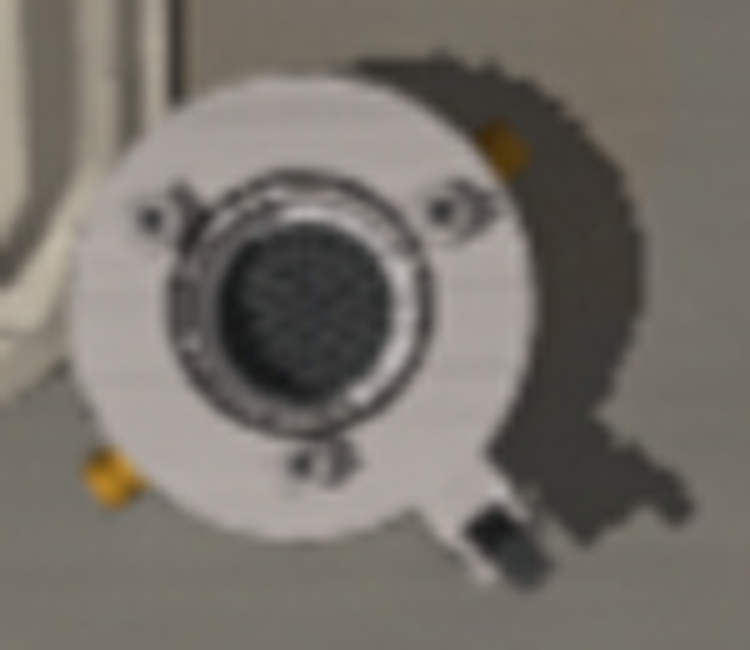

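View pics/tc.png

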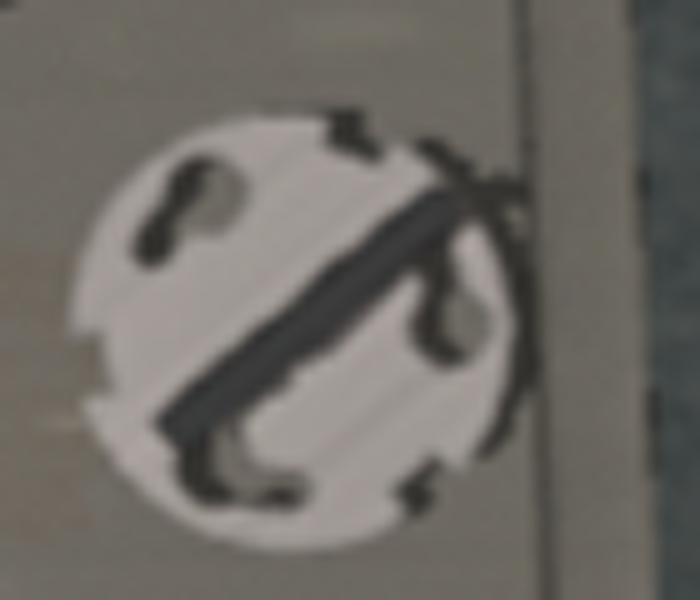

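View pics/sp.png

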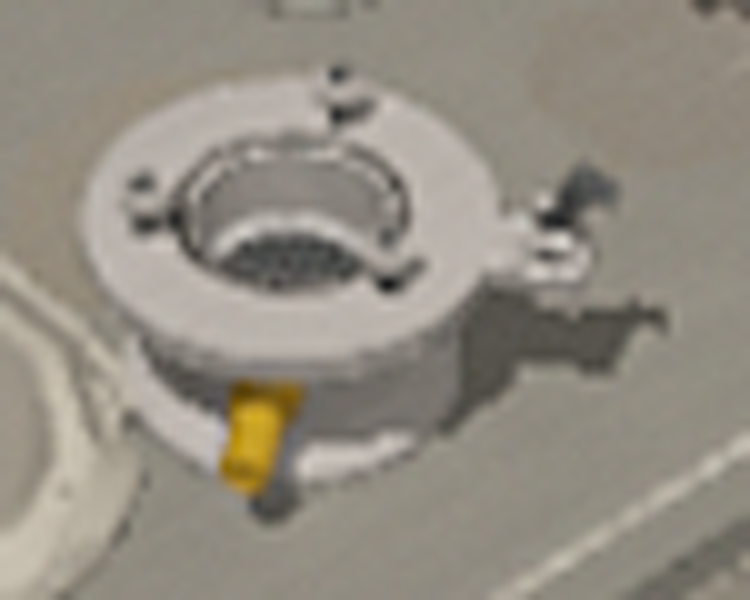

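View pics/sc.png

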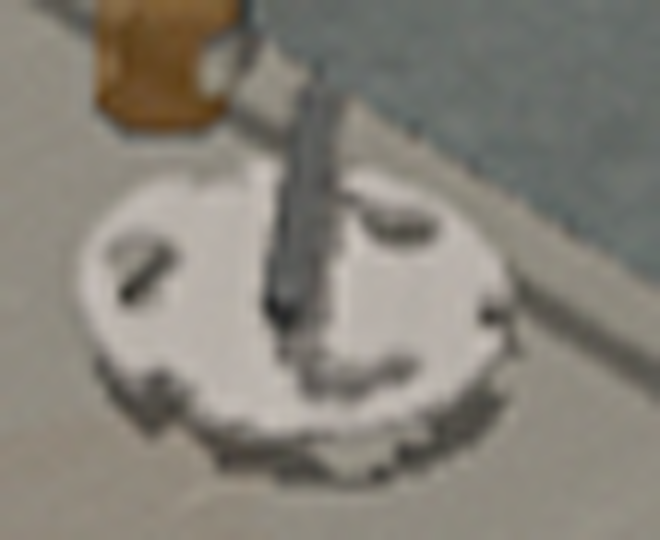

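```bash
cat >> h.py <<'E'
from scipy.ndimage import map_coordinates, gaussian_filter
from scipy.optimize import minimize
def fitcirc(views,z,r,x0,excl=()):
    a=np.radians(np.arange(0,360,2.))
    def pr(p,rr): return np.c_[p[0]+rr*np.cos(a),p[1]+rr*np.sin(a),np.full(a.size,z)]
    G=[gaussian_filter(s["pixels"].astype(float).mean(2),.6) for s in views]
    def c(p):
        v=0
        for s,g in zip(views,G):
            I=[map_coordinates(g,proj(s,pr(p,rr)).T[::-1],order=1) for rr in (r-.003,r+.003)]
            v-=np.clip(I[0]-I[1],-30,50).mean()
        return v
    best=min(((c((x0[0]+i*.002,x0[1]+j*.002)),x0[0]+i*.002,x0[1]+j*.002) for i in range(-6,7) for j in range(-6,7)))
    m=minimize(c,best[1:],method="Nelder-Mead",options=dict(initial_simplex=np.array(best[1:])+np.array([[0,0],[.001,0],[0,.001]]),xatol=1e-5))
    return m.x,m.fun
E
python3 - <<'E'
from h import *
s=snap("scene");t=snap("top")
for n,z,r,x0 in(("pot",.06,.057,(.497,-.033)),("cover",.03,.055,(.533,-.273))):
    for v in([s],[t],[s,t]): print(n,fitcirc(v,z,r,x0))
# nuts top-view picks (stud ends z=.079)
for (u,v) in ((160,215),(455,210),(317,463)): print(atz(t,210-.45+u/10,172-.45+v/10,.077))
# notches on cover
for (u,v) in ((350,132),(92,377),(415,490)): print(atz(t,308-.45+u/10,155-.45+v/10,.03))
for (u,v) in ((175,425),(455,197)): print('bar',atz(t,308-.45+u/10,155-.45+v/10,.064))
print("bath",atz(t,255,123,0),atz(t,340,123,0))
E
```

```text
pot (array([ 0.50244323, -0.03063607]), np.float64(-30.920104407002455))
pot (array([ 0.50176223, -0.03377534]), np.float64(-39.487658633720166))
pot (array([ 0.50213734, -0.03167083]), np.float64(-68.04589157940879))
cover (array([ 0.53532168, -0.27161402]), np.float64(-27.076598577749333))
cover (array([ 0.53482244, -0.27443005]), np.float64(-33.035479404293646))
cover (array([ 0.53522073, -0.27312071]), np.float64(-57.420278471935205))
[ 5.22779823e-01 -1.46545486e-04  7.70000000e-02]
[ 0.52246219 -0.07126073  0.077     ]
[ 0.46230376 -0.03697558  0.077     ]
[ 0.58456092 -0.2916064   0.03      ]
[ 0.52417857 -0.2249037   0.03      ]
[ 0.49417531 -0.30435211  0.03      ]
bar [ 0.50902758 -0.24077835  0.064     ]
bar [ 0.56328723 -0.31078158  0.064     ]
bath [ 0.71141135 -0.07362198  0.        ] [ 7.06190277e-01 -2.94510158e-01 -2.22044605e-16]
```

```bash
cat >> h.py <<'E'
from scipy.spatial.transform import Rotation as Ro
def plan(x,y,z,yaw):
    """shift/turn from the measured pose (approximates commanded)"""
    st=env.read_state(); p=st["tool_pos"]; R=Ro.from_euler("xyz",st["tcp_rot"],degrees=True)
    T=Ro.from_euler("xyz",[180,0,yaw],degrees=True)
    d=R.inv().apply(np.array([x,y,z])-p)*100; r=(R.inv()*T).as_rotvec()
    print("t",st["t"],"pos",p.round(4),"rot",st["tcp_rot"].round(2)); print("shift cm",d.round(2),"rot",r.round(3))
E
python3 -c "
from h import *
plan(.535,-.2738,.16,-51)"
```

```text
t 0.4 pos [ 0.1726 -0.6007  0.2225] rot [-179.99   -0.     16.03]
shift cm [ 43.86 -21.41   6.26] rot [-0.    0.    1.17]
```

Emit:
move_arm(
  series=[3, -1.5, 0.3, 0, 0, 0.08, 7, -3.4, 1, 0, 0, 0.2, 11, -5.4, 1.5, 0, 0, 0.3, 15, -7.3, 2, 0, 0, 0.4, 19, -9.3, 2.6, 0, 0, 0.5, 23, -11.2, 3.2, 0, 0, 0.62, 27, -13.2, 3.8, 0, 0, 0.74, 31, -15.1, 4.4, 0, 0, 0.86, 35, -17.1, 5, 0, 0, 0.98, 39, -19, 5.6, 0, 0, 1.08, 42, -20.5, 6, 0, 0, 1.14, 43.9, -21.4, 6.3, 0, 0, 1.17],
  fingers=0.6,
  grip_force=30,
)

```text
t: 1.4
tool_pos: [0.5296, -0.2787, 0.161]
tcp_rot: [-180.0, -0.0, -51.2]
contact_force: [0.6, -0.5, 0.2]
grip_width: 0.0526
```

```bash
python3 -c "
from h import *
s=snap('scene');t=snap('top')
crop(s,200,70,160,150,4,'pics/s2.png');crop(t,230,100,160,130,4,'pics/t2.png')
plan(.535,-.2738,.041,-51)"
```

```text
t 1.5 pos [ 0.5336 -0.2723  0.1599] rot [-1.7979e+02  1.1000e-01 -5.0450e+01]
shift cm [ 0.23  0.03 11.89] rot [-0.004  0.002  0.01 ]
```

View pics/s2.png

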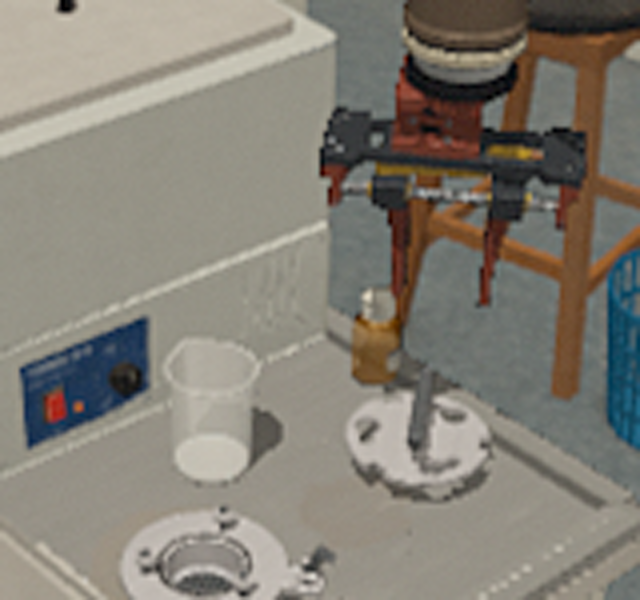

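View pics/t2.png

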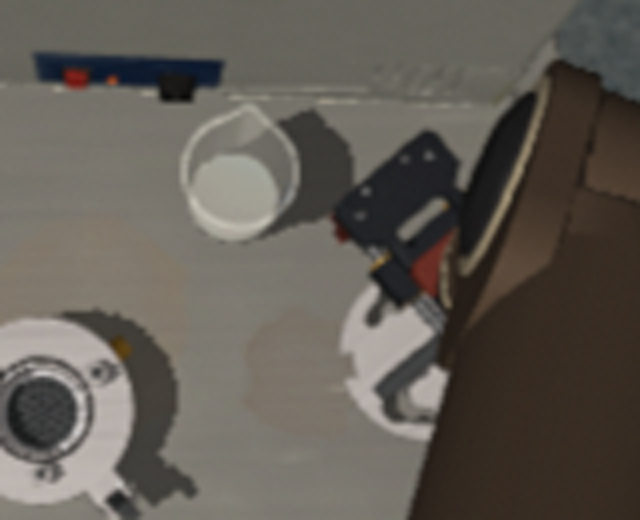

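Emit:
move_arm(
  series=[0, 0, 1, 0, 0, 0, 0, 0, 3, 0, 0, 0, 0, 0, 5.5, 0, 0, 0, 0, 0, 8, 0, 0, 0, 0, 0, 10, 0, 0, 0, 0, 0, 11.2, 0, 0, 0, 0, 0, 11.8, 0, 0, 0, 0, 0, 11.9, 0, 0, 0, 0, 0, 11.9, 0, 0, 0, 0, 0, 11.9, 0, 0, 0],
)

```text
t: 2.33
tool_pos: [0.5288, -0.2809, 0.0431]
tcp_rot: [-180.0, -0.1, -51.0]
contact_force: [0.4, -0.9, -0.4]
grip_width: 0.0529
```

```bash
python3 -c "
from h import *
s=snap('scene')
crop(s,260,100,100,100,6,'pics/s3.png')
plan(.535,-.2738,.041,-51)"
```

```text
t 2.3833 pos [ 0.5289 -0.2808  0.0432] rot [-1.7995e+02 -1.1000e-01 -5.1020e+01]
shift cm [-0.17 -0.91  0.22] rot [-0.001 -0.002 -0.   ]
```

View pics/s3.png

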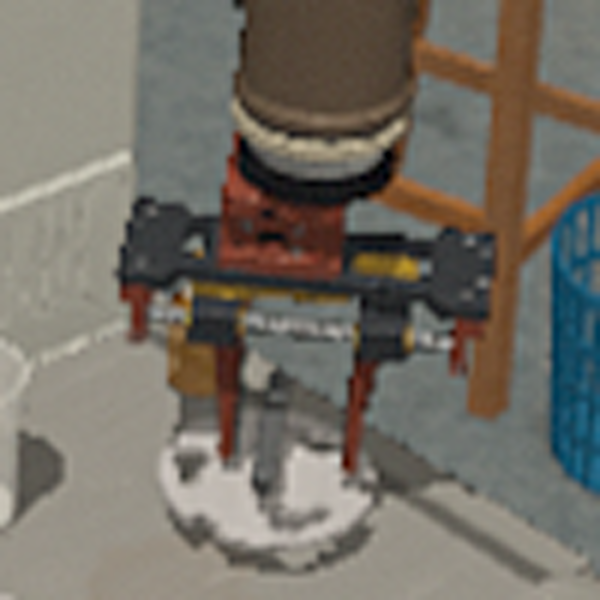

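Emit:
move_arm(
  series=[0, 0, 0, 0, 0, 0, 0, 0, 0, 0, 0, 0, 0, 0, 0, 0, 0, 0],
)

```text
t: 2.63
tool_pos: [0.5286, -0.2803, 0.0425]
tcp_rot: [-180.0, -0.1, -51.0]
contact_force: [-1.0, 0.2, -1.4]
grip_width: 0.0525
```

```bash
python3 -c "
from h import *
s=env.read_state();print(s['q'].round(2),s['contact_force'],s['torque'])
plan(.535,-.2738,.041,-51)"
```

```text
[  22.11   32.66    1.61  104.54   -1.28   42.76 -116.58] [-1.03221316  0.15642151 -1.36078322] [ 0.09678974 -0.00421127 -0.02881411]
t 2.6333 pos [ 0.5286 -0.2803  0.0425] rot [-1.7997e+02 -5.0000e-02 -5.0990e+01]
shift cm [-0.1  -0.91  0.15] rot [-0.    -0.001  0.   ]
```

Emit:
move_arm(
  series=[-0.05, -0.4, 0.1, 0, 0, 0, -0.1, -0.8, 0.15, 0, 0, 0, -0.1, -0.9, 0.15, 0, 0, 0, -0.1, -0.9, 0.15, 0, 0, 0, -0.1, -0.9, 0.15, 0, 0, 0],
)

```text
t: 3.05
tool_pos: [0.5347, -0.2736, 0.0403]
tcp_rot: [180.0, 0.0, -51.0]
contact_force: [-0.8, -1.7, 0.9]
grip_width: 0.0528
```

Emit:
move_arm(
  series=[0, 0, 0, 0, 0, 0, 0, 0, 0, 0, 0, 0, 0, 0, 0, 0, 0, 0, 0, 0, 0, 0, 0, 0, 0, 0, 0, 0, 0, 0, 0, 0, 0, 0, 0, 0, 0, 0, 0, 0, 0, 0, 0, 0, 0, 0, 0, 0],
  fingers=0,
  grip_force=40,
)

```text
t: 3.72
tool_pos: [0.5347, -0.2736, 0.0404]
tcp_rot: [-180.0, -0.0, -51.0]
contact_force: [1.3, -0.1, -0.6]
grip_width: 0.0116
```

```bash
python3 -c "
from h import *
s=env.read_state();print(s['contact_force'],s['torque'],s['grip_width'])
plan(.5345,-.2735,.041,-51)"
```

```text
[ 1.25068691 -0.12671281 -0.59585432] [ 0.15168112 -0.13011434  0.02405163] 0.011570471652857076
t 3.7167 pos [ 0.5347 -0.2736  0.0404] rot [-179.99   -0.    -51.  ]
shift cm [-0.03  0.01 -0.06] rot [-0. -0.  0.]
```

Emit:
move_arm(
  series=[0, 0, -0.5, 0, 0, 0, 0, 0, -2, 0, 0, 0, 0, 0, -4, 0, 0, 0, 0, 0, -6, 0, 0, 0, 0, 0, -8, 0, 0, 0, 0, 0, -9.5, 0, 0, 0, 0, 0, -10, 0, 0, 0, 0, 0, -10, 0, 0, 0, 0, 0, -10, 0, 0, 0],
)

```text
t: 4.47
tool_pos: [0.5339, -0.2736, 0.1396]
tcp_rot: [180.0, 0.1, -51.0]
contact_force: [-0.5, -0.8, -5.4]
grip_width: 0.0117
```

```bash
python3 -c "
from h import *
s=snap('scene')
crop(s,230,80,130,120,5,'pics/s4.png')
s=env.read_state();print(s['contact_force'],s['torque'],s['grip_width'])
plan(.502,-.033,.14,-20.5)"
```

```text
[-0.52238365  0.2279801  -5.41001124] [ 0.07536887  0.01772606 -0.04457674] 0.01187245823677756
t 4.5167 pos [ 0.5337 -0.2734  0.1392] rot [ 1.7994e+02  1.1000e-01 -5.1000e+01]
shift cm [-20.68 -12.67  -0.06] rot [ 0.001  0.002 -0.532]
```

View pics/s4.png

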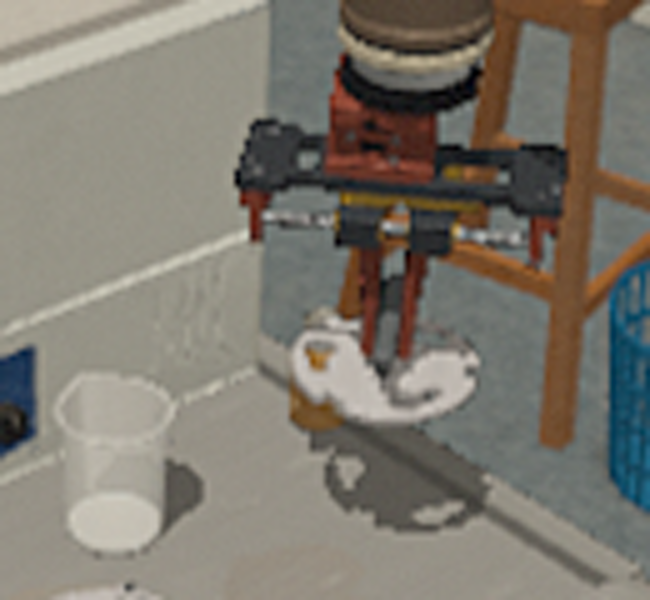

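Emit:
move_arm(
  series=[-1, -0.6, 0, 0, 0, -0.02, -3, -1.8, 0, 0, 0, -0.07, -5.5, -3.4, 0, 0, 0, -0.14, -8, -4.9, 0, 0, 0, -0.2, -10.5, -6.4, 0, 0, 0, -0.27, -13, -8, 0, 0, 0, -0.34, -15.5, -9.5, 0, 0, 0, -0.4, -18, -11, 0, 0, 0, -0.47, -19.7, -12.1, 0, 0, 0, -0.51, -20.5, -12.6, 0, 0, 0, -0.53, -20.7, -12.7, 0, 0, 0, -0.532, -20.7, -12.7, 0, 0, 0, -0.532],
)

```text
t: 5.52
tool_pos: [0.5026, -0.0328, 0.14]
tcp_rot: [180.0, 0.0, -20.5]
contact_force: [0.8, -0.7, -5.5]
grip_width: 0.0115
```

Emit:
move_arm(
  series=[0, 0, 0, 0, 0, 0, 0, 0, 0, 0, 0, 0, 0, 0, 0, 0, 0, 0],
)

```text
t: 5.77
tool_pos: [0.503, -0.0344, 0.1403]
tcp_rot: [180.0, 0.0, -20.7]
contact_force: [-0.2, -0.4, -5.0]
grip_width: 0.012
```

```bash
python3 -c "
from h import *
s=snap('scene');t=snap('top')
crop(s,200,90,110,150,5,'pics/s5.png');crop(t,200,120,110,120,6,'pics/t5.png')
plan(.502,-.033,.14,-20.5)"
```

```text
t 5.8667 pos [ 0.5031 -0.0339  0.1404] rot [179.99  -0.   -20.62]
shift cm [-0.13 -0.05  0.04] rot [ 0.    -0.    -0.002]
```

View pics/s5.png

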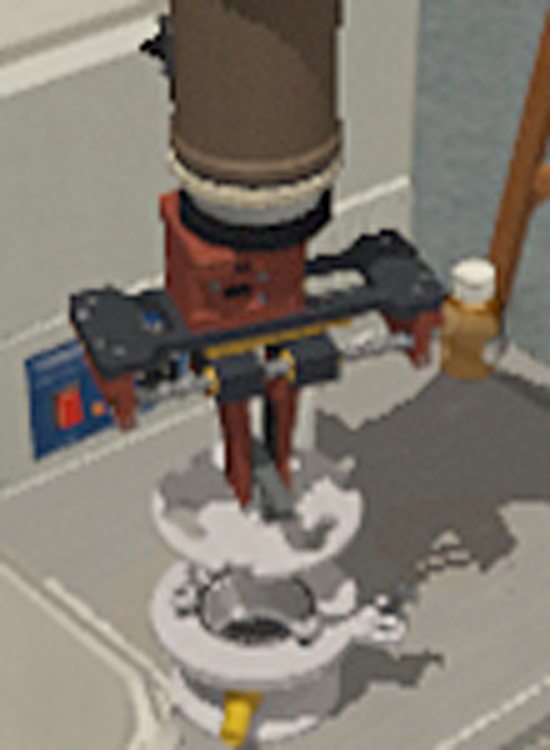

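View pics/t5.png

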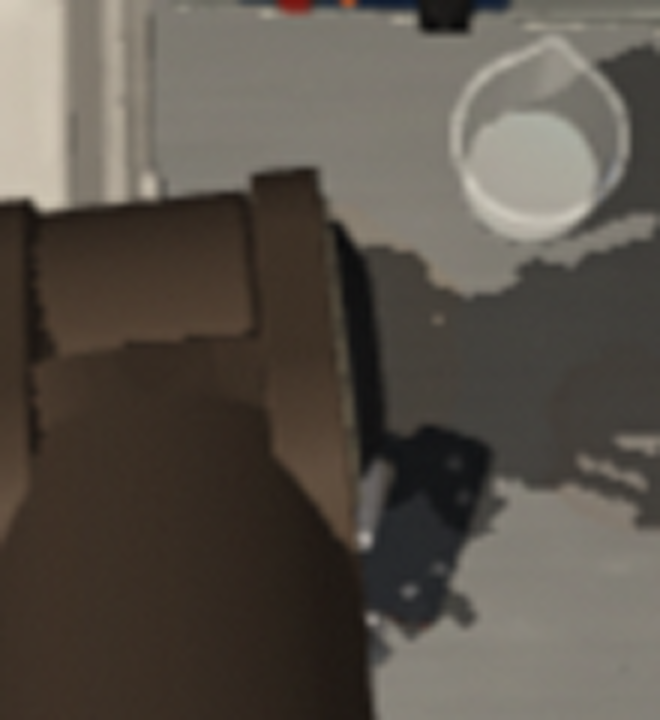

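```bash
python3 -c "
from h import *
s=snap('scene')
p=env.read_state()['tool_pos'];print(p)
for dz in(-.012,-.0104,-.009): print(fitcirc([s],p[2]+dz,.055,p[:2]), fitcirc([s],p[2]+dz,.055,(p[0]+.003,p[1]+.004)))
print(fitcirc([s],.06,.057,(.502,-.031)))
c,_=fitcirc([s],p[2]-.0104,.055,p[:2])
im=cv2.resize(s['pixels'][160:260,210:310,::-1].copy(),None,fx=6,fy=6,interpolation=2)
a=np.radians(np.arange(0,360,3))
for (cx,cy,z,r) in((c[0],c[1],p[2]-.0104,.055),(.5024,-.0306,.06,.057)):
  for q in proj(s,np.c_[cx+r*np.cos(a),cy+r*np.sin(a),0*a+z]): cv2.circle(im,tuple(int(v) for v in ((q-[210,160])*6+2.5)),1,(0,0,255),-1)
cv2.imwrite('pics/ov5.png',im)
"
```

```text
[ 0.50305074 -0.0337064   0.14036513]
(array([ 0.50474409, -0.03365048]), np.float64(-19.86102099851569)) (array([ 0.50474409, -0.03365048]), np.float64(-19.86102099851569))
(array([ 0.50351043, -0.03251109]), np.float64(-19.9768281967787)) (array([ 0.50351043, -0.03251109]), np.float64(-19.976828196778666))
(array([ 0.50221977, -0.03152005]), np.float64(-20.07862551306824)) (array([ 0.50221977, -0.03152005]), np.float64(-20.07862551306824))
(array([ 0.50207084, -0.03014792]), np.float64(-27.32441817712129))
```

View pics/ov5.png

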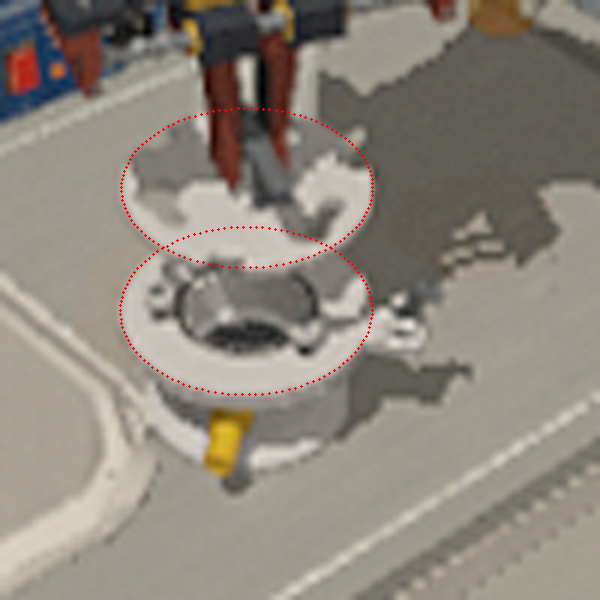

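```bash
python3 -c "
from h import *
plan(.5017,-.032,.103,-20.5)"
```

```text
t 5.9167 pos [ 0.5031 -0.0337  0.1404] rot [179.99   0.   -20.6 ]
shift cm [-0.19 -0.11  3.74] rot [ 0.     0.    -0.002]
```

Emit:
move_arm(
  series=[-0.1, -0.05, 0.3, 0, 0, 0, -0.2, -0.1, 0.8, 0, 0, 0, -0.2, -0.1, 1.4, 0, 0, 0, -0.2, -0.1, 2, 0, 0, 0, -0.2, -0.1, 2.6, 0, 0, 0, -0.2, -0.1, 3.2, 0, 0, 0, -0.2, -0.1, 3.6, 0, 0, 0, -0.2, -0.1, 3.75, 0, 0, 0, -0.2, -0.1, 3.75, 0, 0, 0, -0.2, -0.1, 3.75, 0, 0, 0, -0.2, -0.1, 3.75, 0, 0, 0],
)

```text
t: 6.83
tool_pos: [0.5018, -0.0313, 0.1032]
tcp_rot: [-180.0, -0.0, -20.5]
contact_force: [0.6, -0.1, -4.6]
grip_width: 0.012
```

```bash
python3 -c "
from h import *
s=snap('scene')
plan(.5017,-.032,.103,-20.5)
p=env.read_state()['tool_pos']
for x in ((p[0],p[1]),(p[0]+.003,p[1]+.003)): print(fitcirc([s],p[2]-.0104,.055,x))
crop(s,210,160,100,100,6,'pics/s6.png')"
```

```text
t 6.8833 pos [ 0.5018 -0.0313  0.1033] rot [-1.7999e+02 -4.0000e-02 -2.0520e+01]
shift cm [0.01 0.06 0.03] rot [-0.    -0.001 -0.   ]
(array([ 0.50191016, -0.02959565]), np.float64(-19.452081087891667))
(array([ 0.50191016, -0.02959565]), np.float64(-19.452081087891667))
```

View pics/s6.png

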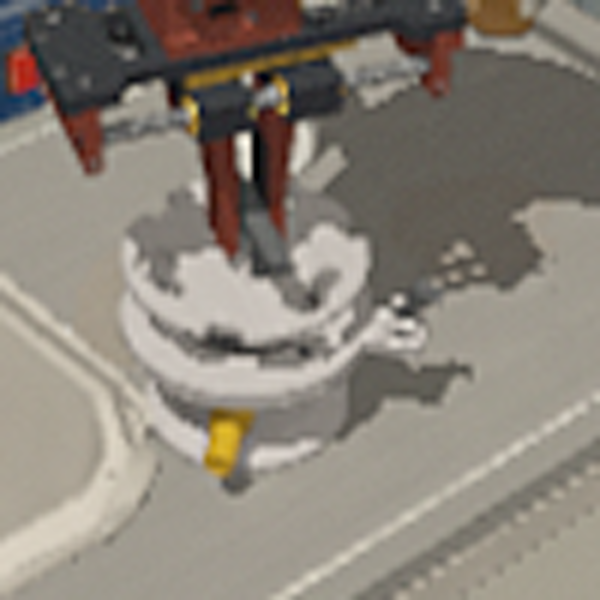

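Emit:
move_arm(
  series=[0, 0.06, 0.1, 0, 0, 0, 0, 0.06, 0.3, 0, 0, 0, 0, 0.06, 0.5, 0, 0, 0, 0, 0.06, 0.7, 0, 0, 0, 0, 0.06, 0.7, 0, 0, 0],
)

```text
t: 7.3
tool_pos: [0.501, -0.0319, 0.0955]
tcp_rot: [180.0, 0.0, -20.5]
contact_force: [0.3, 0.2, -5.3]
grip_width: 0.0118
```

Emit:
move_arm(
  series=[0, 0, 0.1, 0, 0, 0, 0, 0, 0.2, 0, 0, 0, 0, 0, 0.3, 0, 0, 0, 0, 0, 0.4, 0, 0, 0, 0, 0, 0.4, 0, 0, 0],
)

```text
t: 7.72
tool_pos: [0.5012, -0.032, 0.0917]
tcp_rot: [180.0, 0.0, -20.5]
contact_force: [-0.0, 0.4, -5.6]
grip_width: 0.0117
```

Emit:
move_arm(
  series=[0, 0, 0.2, 0, 0, 0, 0, 0, 0.4, 0, 0, 0, 0, 0, 0.6, 0, 0, 0, 0, 0, 0.8, 0, 0, 0, 0, 0, 1, 0, 0, 0, 0, 0, 1.2, 0, 0, 0, 0, 0, 1.2, 0, 0, 0],
)

```text
t: 8.3
tool_pos: [0.501, -0.0319, 0.0795]
tcp_rot: [180.0, 0.0, -20.5]
contact_force: [-0.3, -0.2, -4.6]
grip_width: 0.0116
```

Very free. Now the last 3 mm to the flange.

Emit:
move_arm(
  series=[0, 0, 0.1, 0, 0, 0, 0, 0, 0.2, 0, 0, 0, 0, 0, 0.3, 0, 0, 0, 0, 0, 0.35, 0, 0, 0, 0, 0, 0.35, 0, 0, 0],
)

```text
t: 8.72
tool_pos: [0.5013, -0.0319, 0.0765]
tcp_rot: [180.0, -0.0, -20.5]
contact_force: [0.2, -0.2, -3.9]
grip_width: 0.0119
```

```bash
python3 -c "
from h import *
s=snap('scene')
crop(s,210,160,100,100,6,'pics/s7.png');print(env.read_state()['torque'])"
```

```text
[ 0.00929897  0.06210114 -0.018187  ]
```

View pics/s7.png

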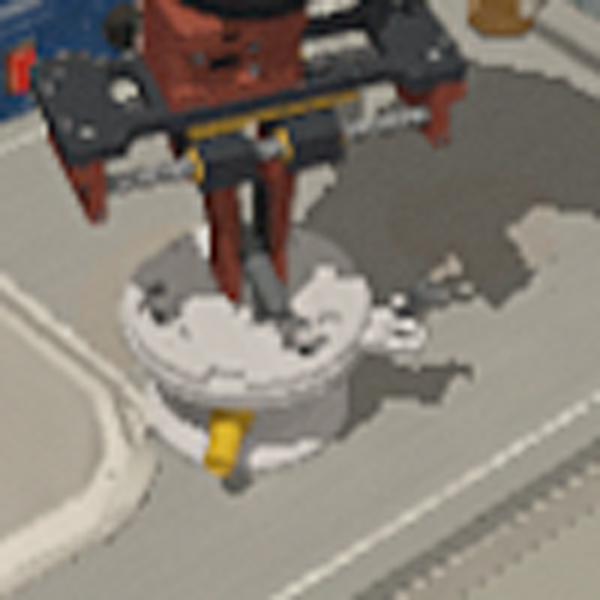

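Emit:
move_arm(
  series=[0, 0, 0.05, 0, 0, 0, 0, 0, 0.1, 0, 0, 0, 0, 0, 0.1, 0, 0, 0],
)

```text
t: 9.02
tool_pos: [0.5018, -0.0319, 0.0763]
tcp_rot: [-180.0, -0.1, -20.5]
contact_force: [-2.7, -0.8, 4.4]
grip_width: 0.0114
```

Emit:
move_arm(
  series=[0, 0, -0.05, 0, 0, 0.05, 0, 0, -0.05, 0, 0, 0.1, 0, 0, -0.05, 0, 0, 0.16, 0, 0, -0.05, 0, 0, 0.22, 0, 0, -0.05, 0, 0, 0.28, 0, 0, -0.05, 0, 0, 0.34, 0, 0, -0.05, 0, 0, 0.4, 0, 0, -0.05, 0, 0, 0.45, 0, 0, -0.05, 0, 0, 0.47, 0, 0, -0.05, 0, 0, 0.47],
)

```text
t: 9.85
tool_pos: [0.5018, -0.032, 0.0763]
tcp_rot: [-180.0, -0.1, -47.5]
contact_force: [0.6, -0.4, -0.1]
grip_width: 0.0118
```

```bash
python3 -c "
from h import *
print(env.read_state()['torque'],env.read_state()['contact_force'])"
```

```text
[-0.10320027  0.08876615 -0.00244699] [ 0.62000742 -0.41441253 -0.12183589]
```

Free turning to -47.5°. On to the stop, gently past it.

Emit:
move_arm(
  series=[0, 0, 0, 0, 0, 0.02, 0, 0, 0, 0, 0, 0.04, 0, 0, 0, 0, 0, 0.06, 0, 0, 0, 0, 0, 0.08, 0, 0, 0, 0, 0, 0.08, 0, 0, 0, 0, 0, 0.08],
)

```text
t: 10.35
tool_pos: [0.5022, -0.0315, 0.0763]
tcp_rot: [-179.9, -0.0, -52.0]
contact_force: [3.1, 1.4, 2.4]
grip_width: 0.0119
```

```bash
python3 -c "
from h import *
s=snap('scene')
crop(s,210,160,100,100,6,'pics/s8.png')
print(env.read_state()['torque'],env.read_state()['contact_force'],env.read_state()['tcp_rot'])"
```

```text
[ 0.35972667 -0.55117504  0.17708688] [3.79194644 1.44716446 1.62216425] [-1.79913684e+02 -4.45204951e-02 -5.19939234e+01]
```

View pics/s8.png

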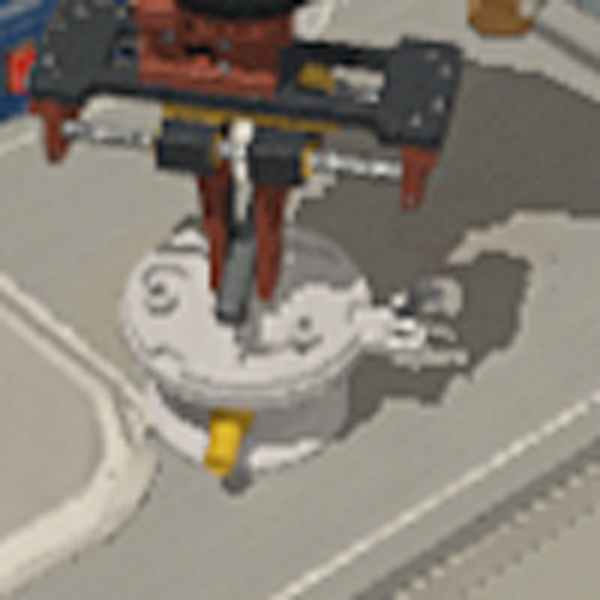

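Emit:
move_arm(
  series=[0, 0, 0, 0, 0, 0.02, 0, 0, 0, 0, 0, 0.04, 0, 0, 0, 0, 0, 0.05, 0, 0, 0, 0, 0, 0.05],
)

```text
t: 10.73
tool_pos: [0.5021, -0.0314, 0.0763]
tcp_rot: [-179.9, -0.0, -54.9]
contact_force: [4.4, 3.0, 2.9]
grip_width: 0.012
```

```bash
python3 -c "
from h import *
print(env.read_state()['torque'],env.read_state()['contact_force'],env.read_state()['tcp_rot'])"
```

```text
[ 0.70856466 -0.80923862  0.73342038] [4.42197881 2.95229044 2.87605449] [-1.79918577e+02 -3.47250101e-02 -5.49077055e+01]
```

Emit:
move_arm(
  series=[0, 0, 0, 0, 0, 0, 0, 0, 0, 0, 0, 0, 0, 0, 0, 0, 0, 0, 0, 0, 0, 0, 0, 0, 0, 0, 0, 0, 0, 0, 0, 0, 0, 0, 0, 0],
  fingers=0.45,
)

```text
t: 11.23
tool_pos: [0.5009, -0.0322, 0.0757]
tcp_rot: [180.0, 0.0, -54.9]
contact_force: [0.2, -1.4, 0.8]
grip_width: 0.0392
```

Emit:
move_arm(
  series=[0, 0, -1, 0, 0, 0, 0, 0, -3, 0, 0, 0, 0, 0, -6, 0, 0, 0, 0, 0, -9, 0, 0, 0, 0, 0, -11, 0, 0, 0, 0, 0, -12, 0, 0, 0, 0, 0, -12, 0, 0, 0],
)

```text
t: 11.82
tool_pos: [0.5026, -0.032, 0.1985]
tcp_rot: [-179.8, -0.1, -54.9]
contact_force: [0.1, -0.6, -0.0]
grip_width: 0.0396
```

```bash
python3 -c "
from h import *
s=snap('scene');t=snap('top')
crop(s,210,160,100,100,6,'pics/s9.png');crop(t,200,120,110,120,6,'pics/t9.png')
plan(.40,-.18,.25,-51)"
```

```text
t 11.9167 pos [ 0.5009 -0.0319  0.1955] rot [ 1.7999e+02  1.0000e-02 -5.4900e+01]
shift cm [ 6.31 16.77 -5.45] rot [ 0.     0.    -0.068]
```

View pics/s9.png

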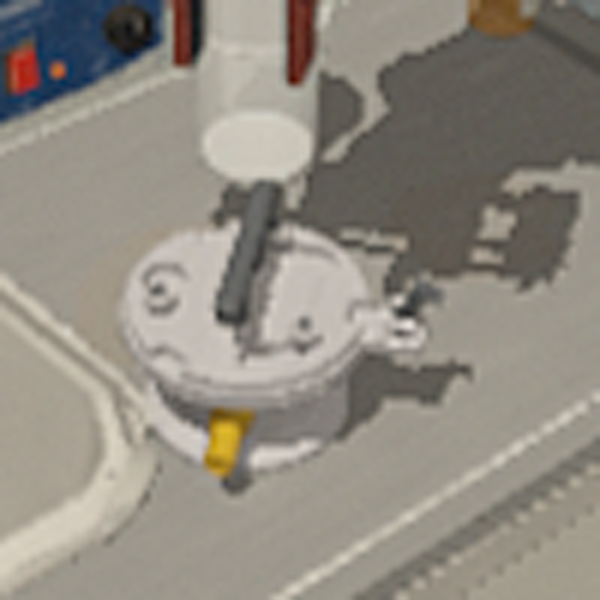

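View pics/t9.png

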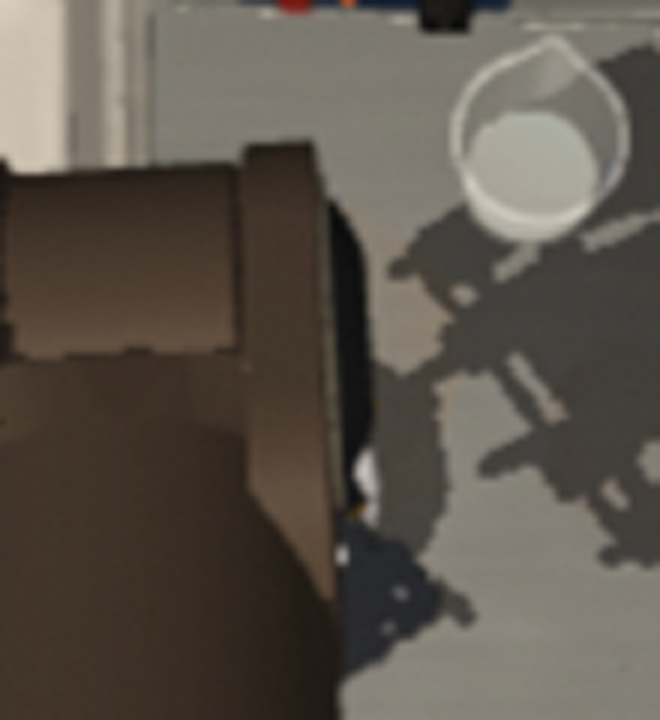

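```bash
python3 -c "
from h import *
plan(.409,-.108,.195,-50.5)"
```

```text
t 11.9167 pos [ 0.5009 -0.0319  0.1955] rot [ 1.7999e+02  1.0000e-02 -5.4900e+01]
shift cm [ 0.94 11.9   0.05] rot [ 0.     0.    -0.077]
```

Emit:
move_arm(
  series=[0.1, 1, 0, 0, 0, -0.01, 0.3, 3, 0, 0, 0, -0.03, 0.5, 6, 0, 0, 0, -0.05, 0.7, 9, 0, 0, 0, -0.07, 0.9, 11, 0, 0, 0, -0.077, 0.9, 11.9, 0, 0, 0, -0.077, 0.9, 11.9, 0, 0, 0, -0.077, 0.9, 11.9, 0, 0, 0, -0.077],
  fingers=0,
)

```text
t: 12.58
tool_pos: [0.4092, -0.1075, 0.1955]
tcp_rot: [180.0, 0.0, -50.5]
contact_force: [0.7, 0.3, 0.5]
grip_width: 0.0006
```

```bash
python3 -c "
from h import *
s=snap('scene');t=snap('top')
crop(s,210,160,100,100,6,'pics/s10.png');crop(t,205,165,80,75,8,'pics/t10.png')
plan(.409,-.108,.074,-50.5)"
```

```text
t 12.6833 pos [ 0.41   -0.1069  0.1957] rot [-1.7999e+02  1.0000e-02 -5.0420e+01]
shift cm [ 0.03  0.15 12.17] rot [-0.     0.     0.001]
```

View pics/s10.png

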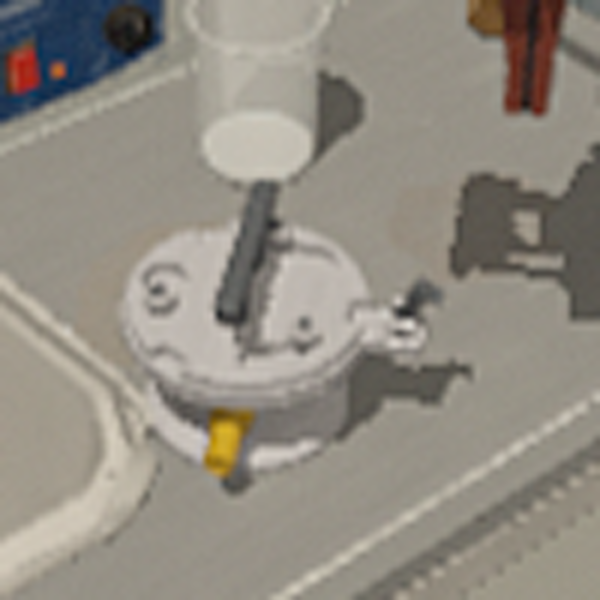

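View pics/t10.png

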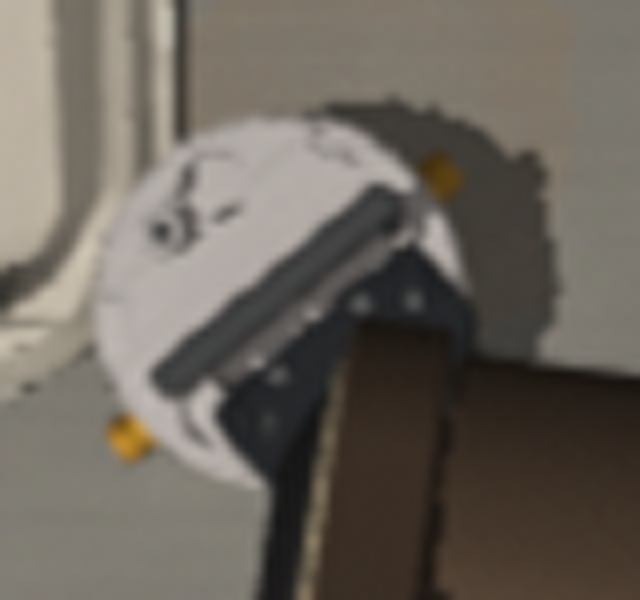

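```bash
python3 -c "
from h import *
t=snap('top')
a=atz(t,205-.44+160/8,165-.44+383/8,.1);b=atz(t,205-.44+396/8,165-.44+202/8,.1);print(a,b,np.degrees(np.arctan2(*(b-a)[1::-1])),np.linalg.norm(b-a))"
```

```text
[0.47494336 0.00106621 0.1       ] [ 0.52691469 -0.06939294  0.1       ] -53.58716117376419 0.08755290827644233
```

Emit:
move_arm(
  series=[0, 0, 1, 0, 0, 0, 0, 0, 3, 0, 0, 0, 0, 0, 6, 0, 0, 0, 0, 0, 9, 0, 0, 0, 0, 0, 11, 0, 0, 0, 0, 0, 11.8, 0, 0, 0, 0, 0, 11.8, 0, 0, 0, 0, 0, 11.8, 0, 0, 0],
)

```text
t: 13.4
tool_pos: [0.4096, -0.1074, 0.0781]
tcp_rot: [180.0, 0.0, -50.4]
contact_force: [0.1, -0.4, -0.1]
grip_width: 0.0005
```

```bash
python3 -c "
from h import *
s=snap('scene')
crop(s,210,150,110,100,6,'pics/s11.png')
plan(.439,-.0835,.078,-50.5)"
```

```text
t 13.45 pos [ 0.4101 -0.1076  0.0787] rot [-1.7996e+02 -4.0000e-02 -5.0460e+01]
shift cm [-0.02 -3.76  0.08] rot [-0.001 -0.001  0.001]
```

View pics/s11.png

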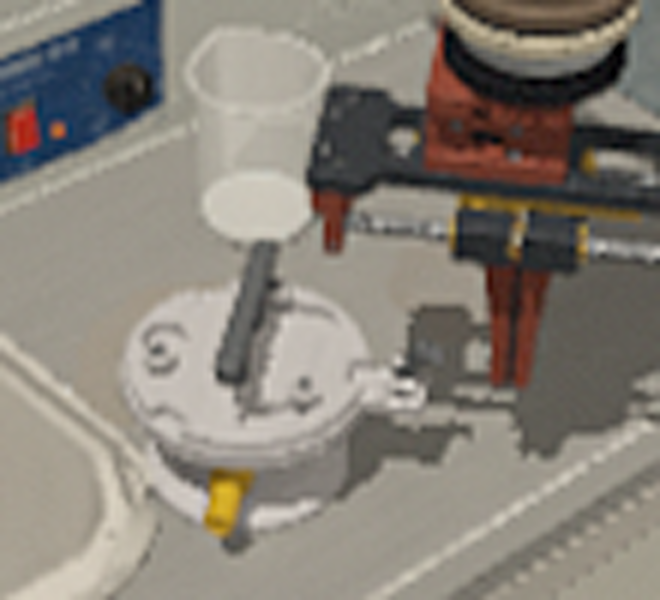

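Emit:
move_arm(
  series=[0, -0.5, 0, 0, 0, 0, 0, -1, 0, 0, 0, 0, 0, -1.4, 0, 0, 0, 0, 0, -1.8, 0, 0, 0, 0, 0, -2.2, 0, 0, 0, 0, 0, -2.6, 0, 0, 0, 0, 0, -3, 0, 0, 0, 0, 0, -3.4, 0, 0, 0, 0, 0, -3.7, 0, 0, 0, 0, 0, -3.7, 0, 0, 0, 0, 0, -3.7, 0, 0, 0],
)

```text
schema error: expected a multiple of 6 numbers
```

```bash
python3 -c "
from h import *
s=snap('scene')
crop(s,210,150,110,100,6,'pics/s12.png')
plan(.439,-.0835,.078,-50.5)"
```

```text
t 13.5 pos [ 0.4103 -0.1077  0.079 ] rot [-1.7993e+02 -8.0000e-02 -5.0470e+01]
shift cm [-0.03 -3.76  0.11] rot [-0.001 -0.001  0.001]
```

View pics/s12.png

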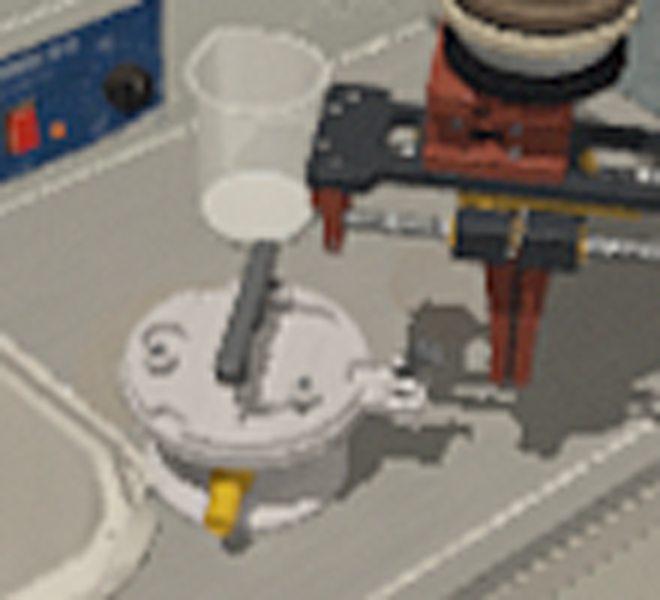

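Emit:
move_arm(
  series=[0, -0.5, 0, 0, 0, 0, 0, -1, 0, 0, 0, 0, 0, -1.5, 0, 0, 0, 0, 0, -2, 0, 0, 0, 0, 0, -2.5, 0, 0, 0, 0, 0, -3, 0, 0, 0, 0, 0, -3.4, 0, 0, 0, 0, 0, -3.7, 0, 0, 0, 0, 0, -3.7, 0, 0, 0, 0, 0, -3.7, 0, 0, 0],
)

```text
schema error: expected a multiple of 6 numbers
```

```bash
python3 -c "
from h import *
s=snap('scene')
crop(s,210,150,110,100,6,'pics/s13.png')
plan(.439,-.0835,.078,-50.5)"
```

```text
t 13.55 pos [ 0.4103 -0.1078  0.0791] rot [-1.7991e+02 -1.0000e-01 -5.0480e+01]
shift cm [-0.04 -3.76  0.12] rot [-0.002 -0.002  0.   ]
```

View pics/s13.png

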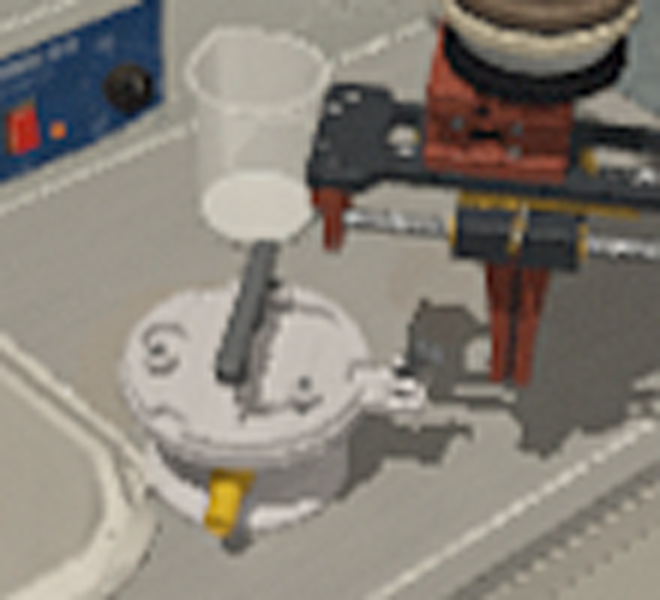

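Emit:
move_arm(
  series=[0, -0.5, 0, 0, 0, 0, 0, -1, 0, 0, 0, 0, 0, -1.5, 0, 0, 0, 0, 0, -2, 0, 0, 0, 0, 0, -2.5, 0, 0, 0, 0, 0, -3, 0, 0, 0, 0, 0, -3.4, 0, 0, 0, 0, 0, -3.7, 0, 0, 0, 0, 0, -3.7, 0, 0, 0, 0],
)

```text
t: 14.3
tool_pos: [0.4382, -0.0836, 0.0779]
tcp_rot: [-180.0, -0.0, -50.4]
contact_force: [0.2, 0.5, -0.1]
grip_width: 0.0005
```

```bash
python3 -c "
from h import *
s=snap('scene')
crop(s,210,150,110,100,6,'pics/s14.png')
plan(.439,-.0835,.078,-50.5)"
```

```text
t 14.35 pos [ 0.4378 -0.0839  0.0778] rot [ 1.7999e+02  1.0000e-02 -5.0460e+01]
shift cm [ 0.04 -0.12 -0.02] rot [0.    0.    0.001]
```

View pics/s14.png

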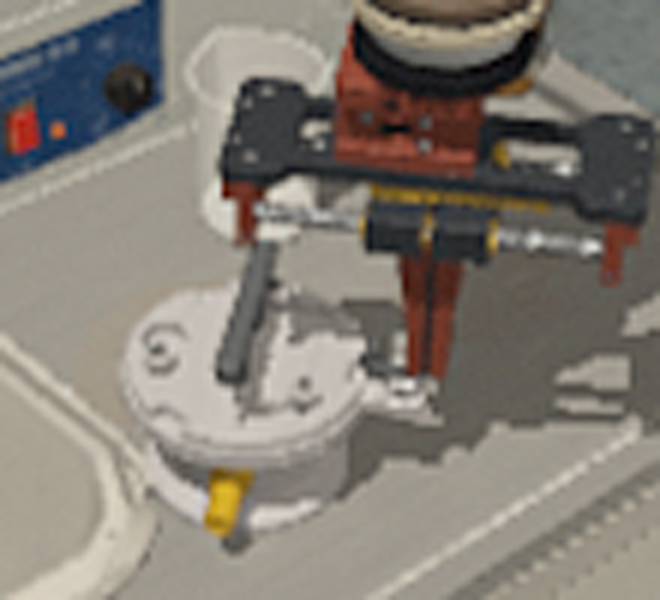

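Emit:
move_arm(
  series=[0, 1, -0.5, 0, 0, 0, 0, 3, -1.5, 0, 0, 0, 0, 6, -4, 0, 0, 0, 0, 9, -7, 0, 0, 0, 0, 11, -9, 0, 0, 0, 0, 12, -10, 0, 0, 0, 0, 12, -10, 0, 0, 0],
)

```text
t: 14.93
tool_pos: [0.3438, -0.1627, 0.1802]
tcp_rot: [-179.9, -0.2, -50.7]
contact_force: [1.1, 0.3, -0.0]
grip_width: 0.0003
```

```bash
python3 -c "
from h import *
s=snap('scene');t=snap('top')
crop(s,225,185,75,60,10,'pics/s15.png');crop(t,205,165,80,75,8,'pics/t15.png')
plan(.439,-.0835,.078,-50.5)"
```

```text
t 15.0333 pos [ 0.3449 -0.1608  0.1781] rot [-1.7994e+02 -6.0000e-02 -5.0570e+01]
shift cm [ -0.   -12.17  10.03] rot [-0.001 -0.001 -0.001]
```

View pics/s15.png

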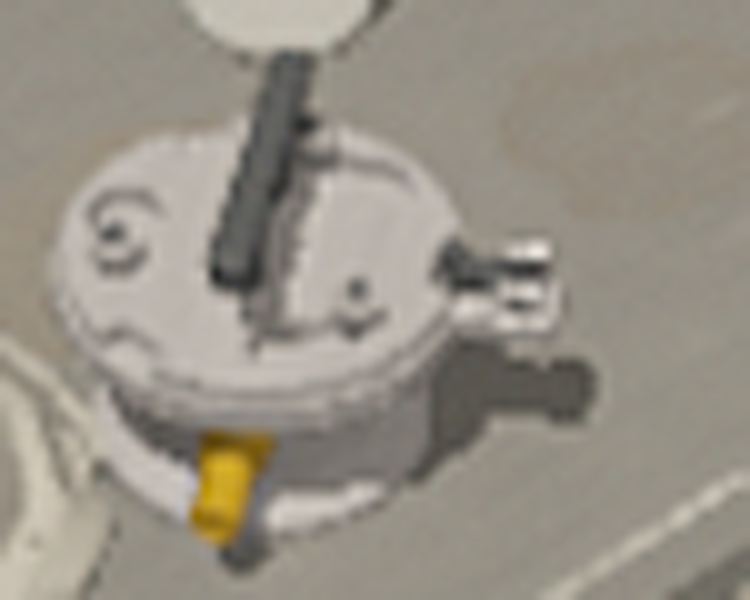

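View pics/t15.png

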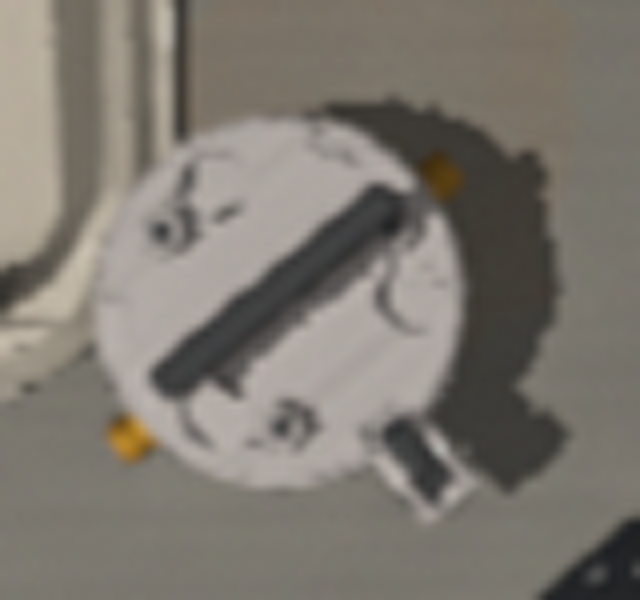

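```bash
python3 -c "
from h import *
s=snap('scene');t=snap('top')
C=fitcirc([s],.066,.055,(.502,-.031))[0];C2=fitcirc([t],.066,.055,(.502,-.033))[0];print(C,C2)
for S,c,o,k,nm in((s,C,(225,185),10,'s'),(t,C2,(205,165),8,'t')):
  x0,y0=o;im=cv2.resize(S['pixels'][y0:y0+60,x0:x0+75,::-1].copy(),None,fx=k,fy=k,interpolation=2)
  for al,col in((0,(0,0,255)),(.25,(0,255,0))):
    d=np.radians(-140.5);e=np.array([np.cos(d),np.sin(d),0]);w=np.array([-e[1],e[0],0]);up=np.array([0,0,1.])
    H=np.array([*c,.065])+.072*e; ax=-e*np.cos(al)+up*np.sin(al); n=up*np.cos(al)+e*np.sin(al)
    P=[H+ax*.022+w*.005*i+n*h for i,h in((-1,.0035),(1,.0035),(1,.0105),(-1,.0105))]+[H+w*.005*i+n*.0035 for i in(-1,1)]
    q=((proj(S,np.array(P))-o)*k+k/2-.5).astype(int); print(nm,al,q.tolist())
    cv2.polylines(im,[q[:4].reshape(-1,1,2)],True,col,1);cv2.line(im,tuple(map(int,q[4])),tuple(map(int,q[0])),col,1);cv2.line(im,tuple(map(int,q[5])),tuple(map(int,q[1])),col,1)
  cv2.imwrite('pics/ov_%s.png'%nm,im)
"
```

```text
[ 0.50338649 -0.02934139] [ 0.50102679 -0.03198579]
s 0 [[434, 273], [440, 249], [440, 230], [435, 254], [516, 283], [521, 258]]
s 0.25 [[440, 259], [446, 235], [453, 217], [447, 241], [519, 284], [524, 259]]
t 0 [[370, 435], [396, 414], [395, 413], [370, 435], [418, 491], [443, 469]]
t 0.25 [[373, 439], [399, 417], [402, 420], [377, 442], [420, 493], [445, 471]]
```

View pics/ov_s.png

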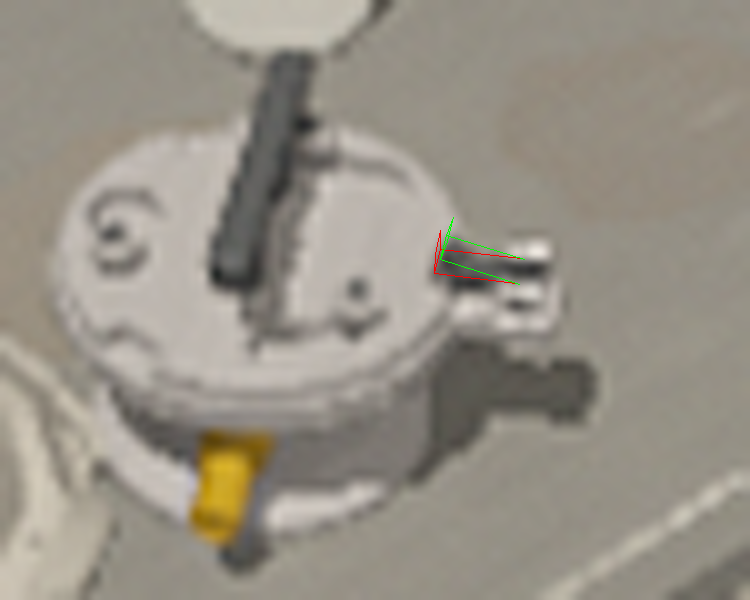

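View pics/ov_t.png

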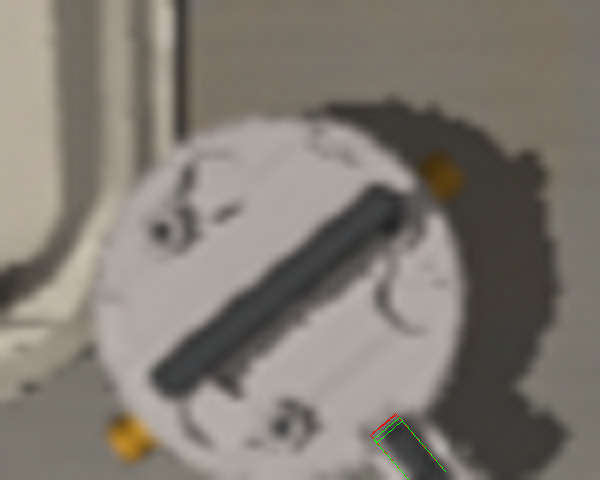

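```bash
python3 -c "
from h import *
plan(.4595,-.0668,.11,-50.5)"
```

```text
t 15.1333 pos [ 0.345  -0.1599  0.1772] rot [ 1.7998e+02  5.0000e-02 -5.0450e+01]
shift cm [  0.11 -14.76   6.72] rot [0.    0.001 0.001]
```

Emit:
move_arm(
  series=[0, -1, 0, 0, 0, 0, 0, -4, 0.5, 0, 0, 0, 0.1, -7, 1, 0, 0, 0, 0.1, -10, 2, 0, 0, 0, 0.1, -13, 3.5, 0, 0, 0, 0.1, -14.5, 5, 0, 0, 0, 0.1, -14.8, 6.2, 0, 0, 0, 0.1, -14.8, 6.7, 0, 0, 0, 0.1, -14.8, 6.7, 0, 0, 0, 0.1, -14.8, 6.7, 0, 0, 0],
)

```text
t: 15.97
tool_pos: [0.4594, -0.0669, 0.1104]
tcp_rot: [179.9, 0.1, -50.5]
contact_force: [0.6, -1.2, 0.3]
grip_width: 0.0007
```

Emit:
move_arm(
  series=[0, 0, 0.6, 0, 0, 0, 0, 0, 1.4, 0, 0, 0, 0, 0, 2.2, 0, 0, 0, 0, 0, 2.8, 0, 0, 0, 0, 0, 3, 0, 0, 0, 0, 0, 3, 0, 0, 0, 0, 0, 3, 0, 0, 0],
)

```text
t: 16.55
tool_pos: [0.4599, -0.0672, 0.0809]
tcp_rot: [180.0, 0.0, -50.5]
contact_force: [-0.4, -0.7, -0.7]
grip_width: 0.0002
```

Emit:
move_arm(
  series=[0, 0, 0.1, 0, 0, 0, 0, 0, 0.2, 0, 0, 0, 0, 0, 0.3, 0, 0, 0, 0, 0, 0.3, 0, 0, 0],
)

```text
t: 16.88
tool_pos: [0.4599, -0.0671, 0.0779]
tcp_rot: [-180.0, -0.0, -50.5]
contact_force: [0.4, 0.8, 0.3]
grip_width: 0.0005
```

Emit:
move_arm(
  series=[0, 0, 0.1, 0, 0, 0, 0, 0, 0.2, 0, 0, 0, 0, 0, 0.3, 0, 0, 0, 0, 0, 0.3, 0, 0, 0],
)

```text
t: 17.22
tool_pos: [0.46, -0.0672, 0.0753]
tcp_rot: [-180.0, -0.0, -50.5]
contact_force: [-2.1, -0.9, 7.9]
grip_width: 0.0006
```

Emit:
move_arm(
  series=[0, 0, -1, 0, 0, 0, 0, 0, -3, 0, 0, 0, 0, 0, -6, 0, 0, 0, 0, 2, -9, 0, 0, 0, 0, 5, -11, 0, 0, 0, 0, 8, -12, 0, 0, 0, 0, 10, -12, 0, 0, 0, 0, 12, -12, 0, 0, 0, 0, 12, -12, 0, 0, 0],
)

```text
t: 17.97
tool_pos: [0.3646, -0.1456, 0.1957]
tcp_rot: [180.0, -0.0, -50.7]
contact_force: [0.1, -0.3, 0.6]
grip_width: 0.0002
```

```bash
python3 -c "
from h import *
s=snap('scene');t=snap('top')
crop(s,160,100,200,200,3,'pics/s16.png');crop(t,110,110,270,140,2.9,'pics/t16.png')
print(fitcirc([t],.066,.055,(.502,-.033)))
crop(s,225,185,75,60,10,'pics/s17.png')
print(env.read_state()['t'],env.read_state()['contact_force'])"
```

```text
(array([ 0.50100877, -0.0319879 ]), np.float64(-36.599686800802644))
18.0667 [ 0.09795962 -0.35290096  0.70692273]
```

View pics/t16.png

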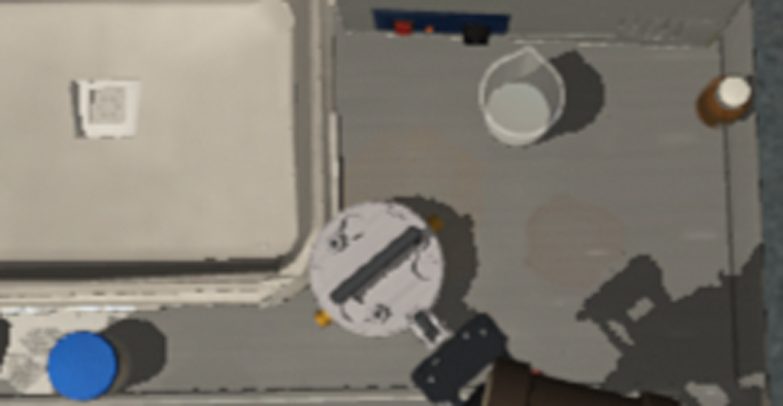

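View pics/s17.png

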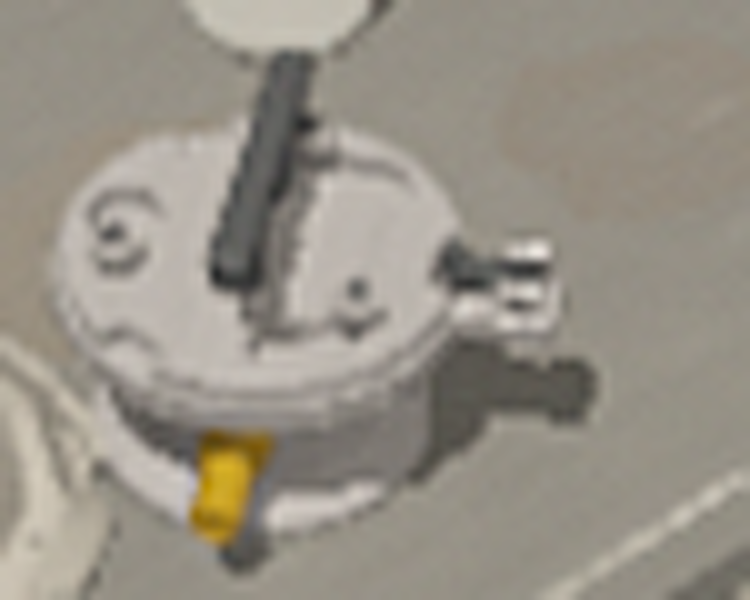

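```bash
python3 -c "
from rig import env
print(env.job_done())"
```

```text
the job is handed in; nothing more can be done
None
```

The pot is closed: the cover is on the flange, turned home under the nuts, and latched. The job was handed in at 18 s of the 64 s allowed; no verdict is reported.

**What I did:** I gripped the cover by its bar and lowered it over the nuts at −20.5° yaw. I then turned it clockwise until it stopped, released it, and tipped the latch over with the shut fingers.

**Last checks**
- **Flat on the flange:** the tool stood 35.9 mm higher with the cover seated than when it stood on the worktop; 36 mm was expected.
- **Turned home:** the turning moment stayed near zero down to −47.5°, was 0.18 N m at −52° and 0.73 N m at −55°, so the slots are against the stop. I expected home at about −50.5°.
- **Latch down:** a light press on its lip met solid contact 75.3 mm up, with 8 N. A level lip's top should be at 75.5 mm. The pictures before and after the press look the same.
- **Other items:** the beaker, bottle and jar look unmoved in the last top picture. I judged that by eye and did not measure it.

**Disagreements**
- **Cameras:** the two differed by about 3 mm sideways on absolute position, so I lined the cover up with the pot within the same picture.
- **Bar angle:** the released bar measured about −53.6° in the picture, against −55° shown by the gripper. That means the bar slipped slightly or the joint gave at the stop, on top of about 2° of reading error.

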